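Fit a new volume knob on the vanity radio and keep it pressed

ROBOT

A 6-joint arm with a two-finger parallel gripper is mounted at the origin on the work surface. World frame = base frame: x ahead of the robot, y to its left, z up, the work surface at z = 0. Lengths are in m, angles in degrees, forces in N, time in s.
With the tool pointing down it reaches from about 0.325 to 0.9 m from the base axis. Payload 6.1 kg.
Tool frame: the origin (TCP) lies on the centre line of the jaws, within the pads' length; the fingertips stand 25 mm ahead of it and the grasp point (between the pads) lies 6 mm ahead of it; z points along the fingers, y is the line along which they close (so a half turn about z gives the same grasp; the last joint's range is limited). The gripper opens to 87 mm and grips with 3 to 60 N. Pads are 19 mm wide; open, the fingers measure 117 mm over their backs; the gripper's body (75 mm by 190 mm) begins 51 mm behind the grasp point.
Start: joints at [66.572, 12.628, 87.462, -0, 79.91, -7.225], TCP at [0.174, 0.6, 0.248] pointing down, gripper open.
Joint ranges: [-170.65, 170.65], [-52.31, 119.04], [5.05, 147.46], [-71.25, 251.25], [11.57, 151.72], [-153.62, 153.62]. Speed limits (degrees/s): [147.25, 147.25, 172.46, 180, 180, 180].

INTERFACE

Orientations are given as a 3x3 rotation matrix whose columns are the frame's x, y, z axes.
In Python, from rig import get_obs, capture, calibration, job_done gives the robot as it stands. The module is installed in compiled form; this text tells all that it offers.
- The arm moves only by the tool apply_moves, never from a script. Its argument "targets" is a list of rows, each a list of 7 numbers: the finger opening in cm, from 0 to 8.7, then the shift along the tool's x, y, z in cm, then the turn, a rotation vector about the tool's x, y, z in rad. In form: [[claw, x, y, z, wx, wy, wz], ...]. A call has 1 to 10 rows; each row is the pose to reach, as a shift and turn from the pose commanded when the call began, along the tool's axes at that moment; what a row does not reach only later rows make up. A row lasts 1/10 s, in which the tool goes at most 50 mm and 8.59 degrees, less where a joint would pass 70% of its speed; a pose out of reach is approached as far as the arm can. A call with a gripper value outside its range is refused whole. The fingers move at their own pace and stop on an object; "squeeze" is the grip in N (left out, the last holds). Time passes only in rows, so rows that repeat a pose let the fingers close. It gives the time, the measured TCP pose, the force, the opening and the grip force at its end, in the units of the state.
- get_obs(): the state, without advancing time (a new reading comes with each control period).
- capture(name): name is "scene" or "top" or "wrist"; returns (picture, depth): 420x560x3 uint8, red, green, blue; 420x560 float32, m along the optical axis (not along the pixel's ray), 0 where there is no reading.
- calibration(name): a dict with "vfov" (degrees; the focal length in pixels is half the picture's height over the tangent of half this angle, whatever the lens; pixels are square), "cx", "cy" (the principal point, pixels), "k1" (the pictures are not rectified: a ray, as slopes to the right and down, at radius r is drawn at 1 + k1 r^2 times it, then the intrinsics apply), "R" (3x3) and "t" (3): a world point X has camera coordinates R X + t. Camera axes: x right, y down, z forward; pixel columns grow to the right and rows downward; lengths in m; the calibration is good to about 2 mm. A picture is of the moment at which its call begins: read the wrist's pose just before it. calibration takes no time and is no camera call; for the wrist camera it gives the pose at the moment of the call.
- job_done(): hands the job in; it is judged then, once.
The state is a dict: "clock": time; "joint_pos": joint angles; "dq": joint speeds; "tau": joint torques, N m; "tool_pos": TCP position; "tcp_rot": TCP orientation; "force": force on the tool from outside, world axes, zero at the start; "wrist_torque": the same for the moment, N m; "width": opening from 0.0 (shut) to 1.0 (fully open); "finger_force": force on a finger pad.
Only numpy, scipy, OpenCV 4.12 (cv2) and the standard library are available. Lean on these libraries where they do the work, as an engineer would, in place of code of your own. Each camera call takes 0.05 s, during which the arm holds its last target. There are 200 camera calls.

TASK

The old volume knob of the little radio has snapped: first put both broken pieces that lie beside the bare spindle into the open bin. Then take the new black knob, turn it so that its D-shaped hole matches the flat of the spindle, push it fully home, and press it all the way down; finish while holding it down like that, gripper still on the knob. Leave the mirror, compact, jar and comb where they are.

Things in the scene. Friction and masses are not known exactly. Their poses are not given: they have to be found in the camera images.
- radio: mint-green table radio, fixed, 100 (x) x 150 (y) x 55 mm high. Origin: centre of its underside, on the vanity top, z up. The spindle stands in the middle of its flat top, which is 55 mm above the origin.
- spindle_tip (a point): centre of the top of the upright brass D spindle: 16 mm in diameter, one flat 3.5 mm from its axis, 22 mm out of the radio's top, its top 3.5 mm tapering to 68 %. z up; x points out of the flat (so does a white tick on the dark disc at its foot), within 0.8 rad of world x. Turns stiffly about its axis (0.04 N m).
- spindle_foot (a point): point on the spindle's axis 22 mm below the tip, level with the radio's top when not pressed; turns and sinks with it, same axes. The knob fits when its x points the same way as the spindle's x (within 0.15 rad). Fully home, the spindle's top meets the end of the hole and the knob's underside is 6 mm above this point (1 mm above the radio's top when pressed right down).
- spindle (a joint): how far the spindle is pressed into the radio: 0 = out (at rest), 0.005 m = all the way down. Spring: starts to move at about 2 N, about 8 N at the bottom; it comes up again when let go.
- knob: new black knob, loose, upright, hole down, ~45 g. Skirt 40 mm across, 18 mm high; on it a bar grip 14 (y) x 38 (x) x 20 mm high, 38 mm high in all. Origin: centre of underside, z up. D-shaped blind hole: 16 mm deep, 19 mm in diameter, flat 4.8 mm from the axis on the +x side, mouth flared 3 mm. A white line on the +x end of the bar marks the flat's side.
- piece_a: orange-brown broken piece of the old knob, loose, 20 (x) x 24 (y) x 16 mm high, ~20 g, on the radio's top on one side of the spindle, 25 to 35 mm from its axis. Its long sides face its own +x and -x; gripping it across x leaves the fingers clear of the spindle. Origin: centre of its underside, z up.
- piece_b: second broken piece, same colour, 18 (x) x 22 (y) x 14 mm high, about 20 g, lying likewise on the other side of the spindle. Origin: centre of its underside, z up; grip it across x.
- bin: open-topped square grey bin, fixed, 110 x 110 mm, 75 mm high, walls and floor 4 mm. Origin: centre of its underside, on the vanity top. It stands on one side of the radio and the knob on the other; which is which varies.
- mirror: round mirror of 90 mm in a clip stand, 195 mm high, loose, base 90 mm in diameter; origin: centre of its underside. Bystander.
- compact: round beige plastic compact, loose, 70 mm in diameter, 16 mm high; origin: centre of its underside. Bystander.
- jar: frosted glass jar with a metal screw lid, loose, 54 mm in diameter, 54 mm high; origin: centre of its underside. Bystander.
- comb: blue plastic comb lying flat, loose, about 32 (x) x 160 (y) x 5 mm, origin at its underside near the middle. Bystander.

How it is judged:
By the outcome, as a careful person would: the job done as asked, in the order asked, and still so for the second after the job is handed in, while the arm keeps its last pose, push and grip.
It also fails if it takes over 58 s, if anything falls off the work surface, if the arm or the gripper's body presses on something with over 40 N, if the wrist force passes 120 N, or if a joint passes its speed limit or range.

## Working session

There is one attempt and no reset: what is moved stays moved. The work goes in short steps, Python scripts to look and compute and a tool call to move; the robot and the scene stay as the last step left them, time stands still between calls to the robot, and variables do not carry over. Pictures are saved under pics/ and viewed, at most 10 in all, crops included, and the job is handed in when it is done.

Besides the shell and the picture viewer there is one more tool, called after "Request:" in YAML: its name, and indented under it one key for each argument. apply_moves: Moves the arm, as the interface text tells. Its arguments: {"type":"object","properties":{"targets":{"type":"array","items":{"type":"array","items":{"type":"number"}}},"squeeze":{"type":"number"}},"required":["targets"]}

```bash
mkdir -p pics
cat > h.py <<'E'
import numpy as np, cv2
from rig import get_obs, capture, calibration, job_done
def save(a,n): cv2.imwrite('pics/'+n,cv2.cvtColor(a,cv2.COLOR_RGB2BGR))
def cloud(name):
    c=calibration(name); p,d=capture(name)
    return p,d,c
def px2w(c,d,u,v,z=None):
    f=210/np.tan(np.radians(c['vfov'])/2)
    K=np.array([[f,0,c['cx']],[0,f,c['cy']],[0,0,1]])
    uv=np.stack([np.ravel(u),np.ravel(v)],1).astype(float)
    n=cv2.undistortPoints(uv[:,None],K,np.array([c['k1'],0,0,0,0.]))[:,0]
    r=np.c_[n,np.ones(len(n))]; R=np.array(c['R']);t=np.array(c['t'])
    o=-R.T@t; w=r@R
    if z is None: s=d[np.ravel(v).astype(int),np.ravel(u).astype(int)]
    else: s=(z-o[2])/w[:,2]
    return o+w*s[:,None]
E
python3 - <<'E'
from h import *
for n in ['top','scene']:
    p,d,c=cloud(n); np.savez(n+'.npz',p=p,d=d,**c); save(p,n+'0.png'); 
    print(n,{k:np.round(v,3).tolist() for k,v in c.items()})
E
```

```text
top {'vfov': 44.114, 'cx': 275.351, 'cy': 206.632, 'k1': -0.101, 'R': [[-0.02, -1.0, -0.014], [-0.992, 0.022, -0.125], [0.126, 0.012, -0.992]], 't': [0.104, 0.529, 1.231]}
scene {'vfov': 54.238, 'cx': 283.322, 'cy': 205.354, 'k1': -0.083, 'R': [[0.597, 0.802, 0.005], [0.618, -0.456, -0.641], [-0.512, 0.385, -0.768]], 't': [-0.399, -0.233, 1.317]}
```

View pics/top0.png

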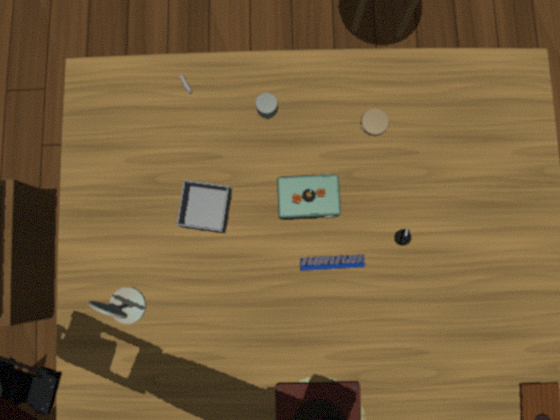

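View pics/scene0.png

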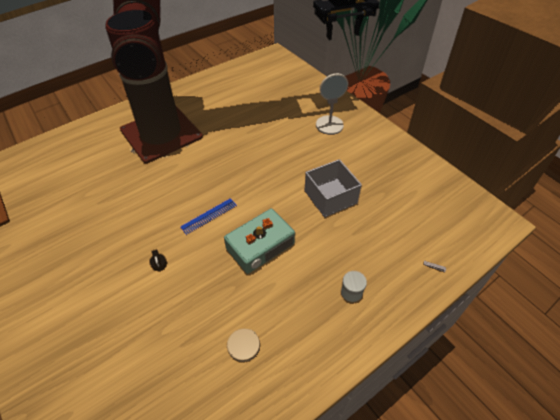

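The top view shows the radio near pixel (309,196) with orange pieces at (297,199) and (321,193), the bin at (205,207) and the knob at (403,237). The comb at (332,262), jar, compact and mirror are all clear of the work. Next I'll work out coarse positions so I can bring the wrist camera over.

Run:
```python
from h import *
z=np.load('top.npz'); c={k:z[k] for k in z.files}
for n,u,v,h in [('radio',309,195,.07),('a',297,199,.07),('b',321,193,.07),('bin',205,207,.07),('knob',403,237,.03),('mirr',127,305,.01)]:
    print(n,np.round(px2w(c,None,[u],[v],h),3), np.round(px2w(c,c['d'],[u],[v]),3))
o=get_obs(); print(np.round(o['tool_pos'],4),np.round(o['tcp_rot'],3),o['force'],o['width'],o['clock'])
cw=calibration('wrist'); R=np.array(cw['R']); T=np.array(o['tcp_rot']); print(cw['vfov'],cw['k1'],np.round(R@T,3), np.round(T.T@(-R.T@cw['t']-o['tool_pos']),3))
```

```text
radio [[0.552 0.012 0.07 ]] [[0.55  0.013 0.082]]
a [[0.543 0.041 0.07 ]] [[0.543 0.041 0.073]]
b [[ 0.556 -0.017  0.07 ]] [[ 0.557 -0.017  0.067]]
bin [[0.529 0.26  0.07 ]] [[0.537 0.269 0.008]]
knob [[ 0.45  -0.217  0.03 ]] [[ 0.449 -0.214  0.042]]
mirr [[0.297 0.464 0.01 ]] [[0.298 0.459 0.026]]
[0.1742 0.5997 0.2465] [[-0.96   0.279 -0.001]
 [ 0.279  0.96  -0.002]
 [ 0.    -0.002 -1.   ]] [-0.06064301 -0.43853678 -0.57456995] 1.0043124089159938 0.1
65.08357027723754 -0.059038880708017084 [[ 0.001  1.     0.   ]
 [-0.967  0.001 -0.254]
 [-0.254  0.     0.967]] [ 0.07   0.    -0.138]
```

Request:
apply_moves:
  targets:
    - [8.7,0,0,-5,0,0,0]
    - [8.7,-34,-30,-5,0,0,0]
    - [8.7,-34,-30,-5,0,0,0]
    - [8.7,-34,-30,-5,0,0,0]
    - [8.7,-34,-30,-5,0,0,0]
    - [8.7,-34,-30,-5,0,0,0]
    - [8.7,-34,-30,-5,0,0,0]
    - [8.7,-34,-30,-5,0,0,0]
    - [8.7,-34,-30,-5,0,0,0]
    - [8.7,-34,-30,-5,0,0,0]

```text
clock: 1.1
tool_pos: [0.4158, 0.2182, 0.2973]
tcp_rot: [[-0.96, 0.279, 0.0], [0.279, 0.96, 0.0], [-0.0, 0.0, -1.0]]
force: [1.4, 1.1, -0.5]
width: 0.997
finger_force: 0.0
```

Request:
apply_moves:
  targets:
    - [8.7,-18.5,-16,8,0,0,0]
    - [8.7,-18.5,-16,8,0,0,0]
    - [8.7,-18.5,-16,8,0,0,0]
    - [8.7,-18.5,-16,8,0,0,0]
    - [8.7,-18.5,-16,8,0,0,0]
    - [8.7,-18.5,-16,8,0,0,0]
    - [8.7,-18.5,-16,8,0,0,0]

```text
clock: 1.8
tool_pos: [0.5479, 0.0137, 0.2161]
tcp_rot: [[-0.959, 0.282, -0.003], [0.282, 0.959, 0.001], [0.003, -0.0, -1.0]]
force: [-0.2, 0.7, -0.2]
width: 1.004
finger_force: 0.0
```

Run:
```python
from h import *
o=get_obs();p,d,c=cloud('wrist'); np.savez('w1.npz',p=p,d=d,**c); print(o['tool_pos'],o['clock'],np.degrees(0),o['joint_pos'])
save(cv2.resize(p,(800,600),interpolation=cv2.INTER_CUBIC),'w1.png')
```

```text
[0.54792435 0.01373119 0.21611838] 1.8 0.0 [-6.81660116e+00  3.66691061e+00  1.00856840e+02  1.26949014e-02
  7.56493169e+01 -8.04565707e+01]
```

View pics/w1.png

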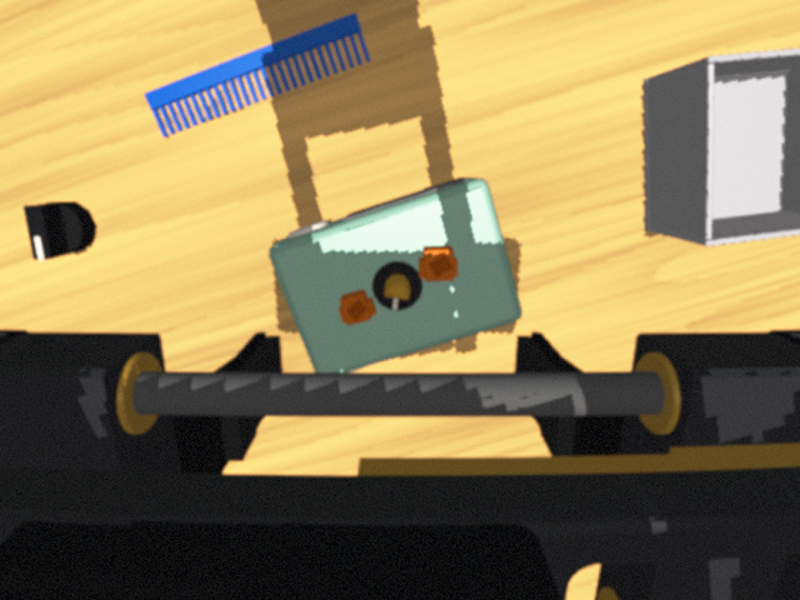

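The wrist view shows the pieces at display pixels (357,308) and (439,264), the spindle at (397,288) with its tick pointing down the image, and the knob's white line at (39,246). I'll enlarge this and rectify it to a world-axis map at the height of the radio's top.

```bash
cat >> h.py <<'E'
def ortho(c,p,cx,cy,z,w,h,s):
    """rectified view of plane z; image right=-y, up=+x; s px per m"""
    f=210/np.tan(np.radians(c['vfov'])/2)
    K=np.array([[f,0,c['cx']],[0,f,c['cy']],[0,0,1]])
    j,i=np.meshgrid(np.arange(w),np.arange(h))
    X=np.stack([cx-(i-h/2)/s, cy-(j-w/2)/s, np.full(i.shape,z)],-1).reshape(-1,3)
    uv=cv2.projectPoints(X,cv2.Rodrigues(np.array(c['R']))[0],np.array(c['t']),K,np.array([c['k1'],0,0,0,0.]))[0]
    uv=uv.reshape(h,w,2).astype(np.float32)
    return cv2.remap(p,uv[...,0],uv[...,1],cv2.INTER_CUBIC)
E
python3 - <<'E'
from h import *
z=np.load('w1.npz'); c={k:z[k] for k in z.files}
a=ortho(c,c['p'],.55,.012,.07,480,560,4000)
b=ortho(c,c['p'],.45,-.21,.038,310,560,4000)
save(np.hstack([a,b]),'o1.png')
p,d=c['p'].astype(int),c['d']
V,U=np.mgrid[:420,:560]
W=px2w(c,d,U,V).reshape(420,560,3)
m=(p[...,0]>1.6*p[...,1])&(p[...,0]>p[...,2]*2)&(p[...,0]>80)&(d>.1)&(W[...,2]>.063)&(W[...,2]<.085)&(V<240)
n,l,s,ce=cv2.connectedComponentsWithStats(m.astype(np.uint8))
for i in range(1,n):
    if s[i,4]>60:
        q=W[l==i]; zt=np.percentile(q[:,2],90); t=q[q[:,2]>zt-.003]
        r=cv2.minAreaRect((t[:,:2]*1000).astype(np.float32))
        print('piece',s[i,4],zt,np.round(t.mean(0),4),r)
rad=W[(abs(W[...,0]-.55)<.06)&(abs(W[...,1]-.012)<.09)&(W[...,2]>.045)&(W[...,2]<.062)]
r=cv2.minAreaRect((rad[:,:2]*1000).astype(np.float32));print('radio',r,np.median(rad[:,2]))
q=W[(W[...,2]>.068)&(W[...,2]<.09)&~m&(abs(W[...,0]-.55)<.04)&(abs(W[...,1]-.012)<.03)];print('spindle',len(q),q.mean(0) if len(q) else 0,q.min(0),q.max(0))
k=W[(np.hypot(W[...,0]-.45,W[...,1]+.21)<.04)&(W[...,2]>.03)&(W[...,2]<.045)];print('knob',len(k),k.mean(0),cv2.minAreaRect((k[:,:2]*1000).astype(np.float32)))
E
```

```text
piece 510 0.07285661451227483 [0.5431 0.0414 0.0719] ((543.0487060546875, 41.5269775390625), (17.850603103637695, 18.804344177246094), 75.59181213378906)
piece 394 0.07073501784325448 [ 0.5563 -0.0167  0.0699] ((556.4615478515625, -16.92536163330078), (16.394765853881836, 17.128793716430664), 88.46171569824219)
radio ((552.2994995117188, 11.817192077636719), (105.8387451171875, 150.9761199951172), 1.5160986185073853) 0.05603475119804388
spindle 252 [0.55066839 0.01333451 0.07551673] [ 0.53463771 -0.01692078  0.06828528] [0.5661535  0.04193371 0.0794548 ]
knob 719 [ 0.4494007  -0.21757428  0.0374398 ] ((449.4432373046875, -219.6118621826172), (15.848540306091309, 39.28934860229492), 74.94609832763672)
```

View pics/o1.png

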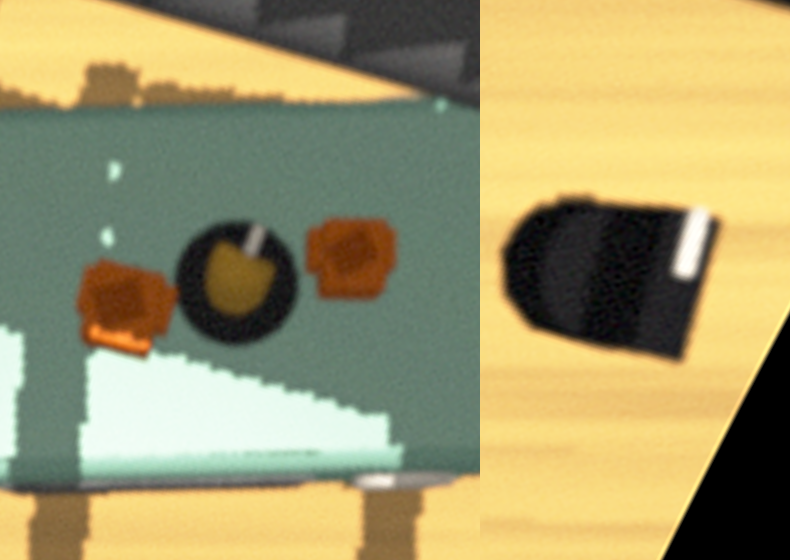

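The rectified map gives these estimates:

| Item | Position (m) | Angle |
|---|---|---|
| piece_a | (0.543, 0.041) | x about -15° |
| piece_b | (0.556, -0.017) | x about -2° |
| spindle | not refined yet | x about -23° |
| knob | (0.4495, -0.2196) | x about -14.5° |

For the spindle, the tick runs from (237,282) towards (255,238). I'll go for piece_a first.

```bash
cat >> h.py <<'E'
def delta(x,y,z,yaw,base=None):
    """tool-frame shift cm + rotvec to reach TCP pose; yaw = world angle of tool y, deg; tool down"""
    from scipy.spatial.transform import Rotation as Ro
    if base is None:
        o=get_obs(); P,T=np.array(o['tool_pos']),np.array(o['tcp_rot'])
    else:
        P=np.array(base[:3]); T=ty(base[3])
    G=ty(yaw)
    return np.round(np.r_[T.T@(np.array([x,y,z])-P)*100, Ro.from_matrix(T.T@G).as_rotvec()],3).tolist()
def ty(yaw):
    a=np.radians(yaw); y=np.array([np.cos(a),np.sin(a),0]); zz=np.array([0,0,-1.]); return np.c_[np.cross(y,zz),y,zz]
E
python3 - <<'E'
from h import *
o=get_obs(); print(o['tool_pos'])
print(delta(.543,.0414,.12,-15),delta(.543,.0414,.083,-15,(.543,.0414,.12,-15)))
E
```

```text
[0.54781566 0.01494912 0.21696621]
[1.185, 2.402, 9.7, -0.001, -0.002, 1.549] [0.0, 0.0, 3.7, 0.0, 0.0, 0.0]
```

Request:
apply_moves:
  targets:
    - [6,1.2,2.4,9.7,0,0,1.549]
    - [6,1.2,2.4,9.7,0,0,1.549]
    - [6,1.2,2.4,9.7,0,0,1.549]
    - [6,1.2,2.4,9.7,0,0,1.549]
    - [6,1.2,2.4,9.7,0,0,1.549]
    - [6,1.2,2.4,9.7,0,0,1.549]
    - [6,1.2,2.4,9.7,0,0,1.549]
    - [6,1.2,2.4,9.7,0,0,1.549]
    - [6,1.2,2.4,9.7,0,0,1.549]
    - [6,1.2,2.4,9.7,0,0,1.549]

```text
clock: 2.85
tool_pos: [0.5432, 0.0433, 0.1217]
tcp_rot: [[0.214, 0.977, 0.001], [0.977, -0.214, 0.0], [0.001, 0.001, -1.0]]
force: [0.8, 0.0, 0.6]
width: 0.687
finger_force: 0.0
```

Request:
apply_moves:
  targets:
    - [6,0,0,0,0,0,0.05]
    - [6,0,0,0,0,0,0.05]
    - [6,0,0,0,0,0,0.05]

```text
clock: 3.15
tool_pos: [0.5434, 0.0426, 0.1213]
tcp_rot: [[0.256, 0.967, 0.001], [0.967, -0.256, 0.0], [0.0, 0.001, -1.0]]
force: [0.3, 0.2, -0.2]
width: 0.687
finger_force: 0.0
```

Run:
```python
from h import *
o=get_obs(); print(o['tool_pos'],o['tcp_rot'],o['joint_pos'])
print(delta(.543,.0414,.083,-15))
```

```text
[0.5433842  0.04257733 0.12131309] [[ 2.55668539e-01  9.66763994e-01  9.88503403e-04]
 [ 9.66764417e-01 -2.55668806e-01  1.51801729e-04]
 [ 3.99485931e-04  9.16838990e-04 -9.99999500e-01]] [-3.81839007e+00  9.02933841e+00  1.05930319e+02  1.37387869e-02
  6.49844110e+01  1.09890209e+01]
[-0.125, -0.011, 3.831, 0.001, -0.0, 0.003]
```

Request:
apply_moves:
  targets:
    - [6,-0.1,0,2,0,0,0]
    - [6,-0.1,0,3.8,0,0,0]
    - [6,-0.1,0,3.8,0,0,0]
    - [1,-0.1,0,3.8,0,0,0]
    - [1,-0.1,0,3.8,0,0,0]
    - [1,-0.1,0,3.8,0,0,0]
    - [1,-0.1,0,3.8,0,0,0]
    - [1,-0.1,0,3.8,0,0,0]
    - [1,-0.1,0,3.8,0,0,0]
  squeeze: 15

```text
clock: 4.05
tool_pos: [0.5433, 0.0403, 0.0826]
tcp_rot: [[0.259, 0.966, 0.0], [0.966, -0.259, 0.0], [0.0, 0.0, -1.0]]
force: [1.0, 0.0, 1.1]
width: 0.226
finger_force: 1.0
```

Run:
```python
from h import *
print(get_obs()['finger_force'],delta(.529,.258,.15,-15))
z=np.load('top.npz'); c={k:z[k] for k in z.files}
V,U=np.mgrid[170:245,165:245]; W=px2w(c,c['d'],U,V); q=W[(W[:,2]>.062)&(W[:,2]<.09)]
print(len(q),cv2.minAreaRect((q[:,:2]*1000).astype(np.float32)))
```

```text
1.0012451000511646 [20.662, -7.017, -6.736, 0.0, -0.0, -0.0]
424 ((533.7522583007812, 265.93780517578125), (112.18453216552734, 110.7533187866211), 81.12736511230469)
```

Request:
apply_moves:
  targets:
    - [1,0,0,-2,0,0,0]
    - [1,0,0,-7,0,0,0]
    - [1,0,0,-7,0,0,0]

```text
clock: 4.35
tool_pos: [0.5477, 0.04, 0.1594]
tcp_rot: [[0.259, 0.966, 0.011], [0.966, -0.259, -0.001], [0.002, 0.011, -1.0]]
force: [0.9, 0.3, 0.2]
width: 0.227
finger_force: 15.0
```

Request:
apply_moves:
  targets:
    - [1,21.4,-6.8,0,0,0,0]
    - [1,21.4,-6.8,0,0,0,0]
    - [1,21.4,-6.8,0,0,0,0]
    - [1,21.4,-6.8,0,0,0,0]
    - [1,21.4,-6.8,0,0,0,0]
    - [1,21.4,-6.8,4,0,0,0]
    - [1,21.4,-6.8,8,0,0,0]
    - [1,21.4,-6.8,8,0,0,0]
    - [4,21.4,-6.8,8,0,0,0]
    - [4,21.4,-6.8,8,0,0,0]

```text
clock: 5.35
tool_pos: [0.5348, 0.2649, 0.075]
tcp_rot: [[0.259, 0.966, 0.003], [0.966, -0.259, 0.001], [0.002, 0.003, -1.0]]
force: [-0.4, 0.5, 0.1]
width: 0.336
finger_force: 0.0
```

Request:
apply_moves:
  targets:
    - [4,0,0,0,0,0,0]
    - [4,0,0,-4,0,0,0]
    - [4,0,0,-8,0,0,0]
    - [4,0,0,-8,0,0,0]

```text
clock: 5.75
tool_pos: [0.538, 0.2661, 0.1617]
tcp_rot: [[0.259, 0.966, 0.014], [0.966, -0.259, 0.005], [0.008, 0.012, -1.0]]
force: [1.5, -0.1, 0.8]
width: 0.453
finger_force: 0.0
```

Run:
```python
from h import *
p,d,c=cloud('wrist'); save(p,'w2.png'); np.savez('w2.npz',p=p,d=d,**c)
print(get_obs()['tool_pos'],delta(.5563,-.0168,.13,-2),delta(.5563,-.0168,.082,-2,(.5563,-.0168,.13,-2)))
```

```text
[0.53653609 0.2656039  0.15863176] [-26.779, 9.207, 2.784, 0.01, -0.005, -0.227] [0.0, 0.0, 4.8, 0.0, 0.0, 0.0]
```

View pics/w2.png

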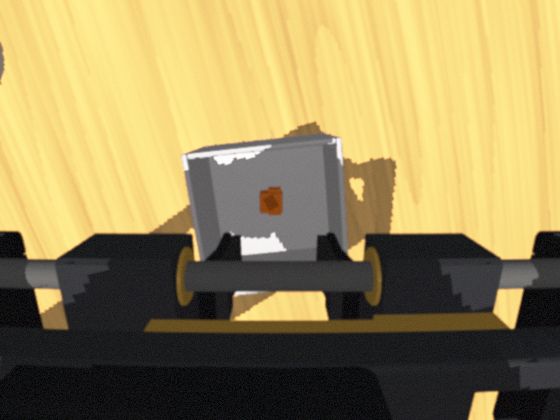

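Piece_a lies on the bin floor at pixel (271,201). On to piece_b.

Request:
apply_moves:
  targets:
    - [5,-26.8,9.2,0,0,0,-0.227]
    - [5,-26.8,9.2,0,0,0,-0.227]
    - [5,-26.8,9.2,0,0,0,-0.227]
    - [5,-26.8,9.2,0,0,0,-0.227]
    - [5,-26.8,9.2,0,0,0,-0.227]
    - [5,-26.8,9.2,0,0,0,-0.227]
    - [5,-26.8,9.2,2.8,0,0,-0.227]
    - [5,-26.8,9.2,2.8,0,0,-0.227]
    - [5,-26.8,9.2,2.8,0,0,-0.227]

```text
clock: 6.7
tool_pos: [0.5515, -0.0178, 0.1239]
tcp_rot: [[0.035, 0.999, -0.002], [0.999, -0.035, 0.001], [0.001, -0.002, -1.0]]
force: [-0.5, 0.2, -0.1]
width: 0.578
finger_force: 0.0
```

Run:
```python
from h import *
o=get_obs();print(o['tool_pos'],delta(.5563,-.0168,.082,-2))
```

```text
[ 0.55147752 -0.0178251   0.12394021] [0.117, 0.489, 4.193, -0.002, -0.001, -0.0]
```

Request:
apply_moves:
  targets:
    - [5,0.1,0.5,1,0,0,0]
    - [5,0.1,0.5,3,0,0,0]
    - [5,0.1,0.5,4.2,0,0,0]
    - [5,0.1,0.5,4.2,0,0,0]
    - [1,0.1,0.5,4.2,0,0,0]
    - [1,0.1,0.5,4.2,0,0,0]
    - [1,0.1,0.5,4.2,0,0,0]
    - [1,0.1,0.5,4.2,0,0,0]
    - [1,0.1,0.5,4.2,0,0,0]
    - [1,0.1,0.5,4.2,0,0,0]

```text
clock: 7.7
tool_pos: [0.5576, -0.0173, 0.0828]
tcp_rot: [[0.035, 0.999, 0.0], [0.999, -0.035, -0.0], [-0.0, 0.0, -1.0]]
force: [-1.0, 0.5, 1.8]
width: 0.205
finger_force: 15.0
```

Run:
```python
from h import *
o=get_obs();print(o['tool_pos'],delta(.532,.25,.155,-2),o['force'])
```

```text
[ 0.55757732 -0.01732134  0.08277194] [26.626, -3.491, -7.224, 0.0, 0.0, -0.0] [-0.95632637  0.50691929  1.75341899]
```

Request:
apply_moves:
  targets:
    - [1,0,0,-3,0,0,0]
    - [1,0,0,-7.2,0,0,0]
    - [1,4,-1,-7.2,0,0,0]
    - [1,26,-3.3,-7.2,0,0,0]
    - [1,26,-3.3,-7.2,0,0,0]
    - [1,26,-3.3,-7.2,0,0,0]
    - [1,26,-3.3,-7.2,0,0,0]
    - [1,26,-3.3,-7.2,0,0,0]
    - [1,26,-3.3,-5,0,0,0]
    - [1,26,-3.3,-1,0,0,0]

```text
clock: 8.7
tool_pos: [0.5363, 0.246, 0.0955]
tcp_rot: [[0.033, 0.999, 0.008], [0.999, -0.033, 0.002], [0.003, 0.008, -1.0]]
force: [1.3, -0.4, -1.0]
width: 0.203
finger_force: 15.0
```

Request:
apply_moves:
  targets:
    - [1,0,0,0,0,0,0]
    - [4,0,0,0,0,0,0]
    - [4,0,0,0,0,0,0]
    - [4,0,0,0,0,0,0]
    - [4,0,0,-4,0,0,0]
    - [4,0,0,-9,0,0,0]
    - [4,0,0,-9,0,0,0]
    - [4,0,0,-9,0,0,0]

```text
clock: 9.5
tool_pos: [0.5356, 0.2441, 0.1864]
tcp_rot: [[0.035, 0.999, 0.007], [0.999, -0.035, 0.002], [0.002, 0.007, -1.0]]
force: [-0.5, 1.8, -0.9]
width: 0.458
finger_force: 0.0
```

Run:
```python
from h import *
p,d,c=cloud('wrist'); np.savez('w3.npz',p=p,d=d,**c)
p=p.astype(int)
m=((p[...,0]>1.8*p[...,1])&(p[...,0]>p[...,2]*2.5)&(p[...,0]>80)).astype(np.uint8); m[235:]=0
n,l,s,ce=cv2.connectedComponentsWithStats(m)
for i in range(1,n):
  if s[i,4]>60: print(s[i],px2w(c,d,[ce[i][0]],[ce[i][1]]))
o=get_obs();print(o['tool_pos'],o['joint_pos'],delta(.4495,-.2196,.20,75.2),delta(.552,.012,.20,75.2))
```

```text
[263 158  22  47 770] [[0.53250189 0.25496441 0.01494336]]
[0.53433878 0.24375461 0.18420421] [ 1.68312771e+01  1.03920163e+01  9.70415219e+01 -1.43099181e-03
  7.23967324e+01  1.88529878e+01] [-46.604, -6.84, -1.642, 0.003, 0.001, -1.348] [-23.097, 2.587, -1.594, 0.003, 0.001, -1.348]
```

Both pieces are in the bin as one 22x47-pixel blob. Next I'll take a closer look at the bare spindle on the way to the knob.

Request:
apply_moves:
  targets:
    - [6,-24.1,5.6,0,0,0,-1.348]
    - [6,-24.1,5.6,0,0,0,-1.348]
    - [6,-24.1,5.6,0,0,0,-1.348]
    - [6,-24.1,5.6,0,0,0,-1.348]
    - [6,-24.1,5.6,0,0,0,-1.348]
    - [6,-24.1,5.6,0,0,0,-1.348]
    - [6,-24.1,5.6,0,0,0,-1.348]
    - [6,-24.1,5.6,0,0,0,-1.348]
    - [6,-24.1,5.6,0,0,0,-1.348]
    - [6,-24.1,5.6,0,0,0,-1.348]

```text
clock: 10.55
tool_pos: [0.5801, 0.0007, 0.1809]
tcp_rot: [[-0.968, 0.251, -0.003], [0.251, 0.968, 0.0], [0.003, -0.0, -1.0]]
force: [-0.4, 0.1, 0.6]
width: 0.689
finger_force: 0.0
```

Request:
apply_moves:
  targets:
    - [6,0,0,0,0,0,0]
    - [6,0,0,0,0,0,0]
    - [6,0,0,0,0,0,0]

```text
clock: 10.85
tool_pos: [0.5808, 0.001, 0.182]
tcp_rot: [[-0.967, 0.256, -0.001], [0.256, 0.967, 0.0], [0.001, -0.0, -1.0]]
force: [-0.1, 0.5, 0.3]
width: 0.69
finger_force: 0.0
```

Run:
```python
from h import *
o=get_obs();p,d,c=cloud('wrist'); np.savez('w4.npz',p=p,d=d,**c)
print(o['tool_pos'],o['joint_pos'])
a=ortho(c,p,.55,.012,.077,400,600,10000)
b=ortho(c,p,.55,.012,.055,400,600,10000)
save(np.hstack([a,b]),'o4.png')
o=get_obs(); print(delta(.4795,-.2276,.15,75.2))
```

```text
[0.58079975 0.00095088 0.18195336] [-7.68441154e+00  9.81988003e+00  9.79499104e+01  9.25687063e-04
  7.22878373e+01 -8.28436612e+01]
[3.956, -24.689, 3.223, -0.0, -0.001, -0.0]
```

View pics/o4.png

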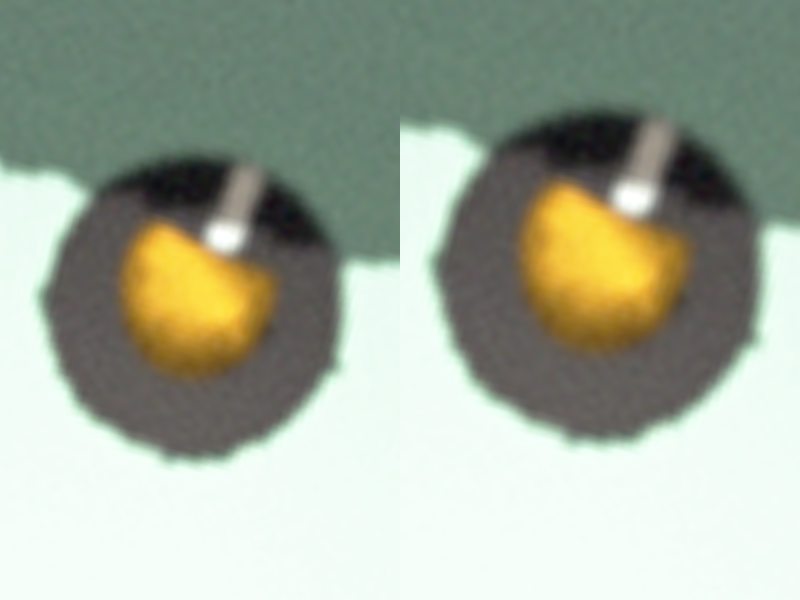

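The brass D's flat and tick point to about -21.5°, and the disc is centred on right-panel pixel (600,276), so the spindle axis is at about (0.552, 0.012). Now the same kind of look at the knob.

Request:
apply_moves:
  targets:
    - [6,4,-24.7,0,0,0,0]
    - [6,4,-24.7,0,0,0,0]
    - [6,4,-24.7,0,0,0,0]
    - [6,4,-24.7,0,0,0,0]
    - [6,4,-24.7,0,0,0,0]
    - [6,4,-24.7,3,0,0,0]
    - [6,4,-24.7,3,0,0,0]
    - [6,4,-24.7,3,0,0,0]
    - [6,4,-24.7,3,0,0,0]

```text
clock: 11.8
tool_pos: [0.4803, -0.227, 0.1535]
tcp_rot: [[-0.967, 0.254, 0.001], [0.254, 0.967, -0.0], [-0.001, -0.0, -1.0]]
force: [-0.5, 0.1, 0.6]
width: 0.687
finger_force: 0.0
```

Run:
```python
from h import *
o=get_obs();p,d,c=cloud('wrist'); np.savez('w5.npz',p=p,d=d,**c)
print(o['tool_pos'],o['tcp_rot'][1][1])
a=ortho(c,p,.45,-.22,.038,400,600,8000)
b=ortho(c,p,.45,-.22,.018,400,600,8000)
save(np.hstack([a,b]),'o5.png')
V,U=np.mgrid[:420,:560]; W=px2w(c,d,U,V)
k=W[(np.hypot(W[:,0]-.45,W[:,1]+.22)<.035)&(W[:,2]>.034)&(W[:,2]<.045)];print(len(k),k.mean(0),cv2.minAreaRect((k[:,:2]*1000).astype(np.float32)))
# spindle: fit flat edge and tick in w4
z=np.load('w4.npz'); c={k:z[k] for k in z.files}
g=ortho(c,c['p'],.55,.012,.055,400,600,10000).astype(int)
m=((g[...,0]>g[...,2]+70)).astype(np.uint8); cn=max(cv2.findContours(m,0,1)[0],key=cv2.contourArea)[:,0]
ed=cn[(cn[:,0]>175)&(cn[:,0]<275)&(cn[:,1]<250)]; v=cv2.fitLine(ed.astype(np.float32),2,0,.01,.01).ravel(); print('flat deg',np.degrees(np.arctan2(v[1],v[0])))
```

```text
[ 0.48034301 -0.22704083  0.15349431] 0.967319963035
878 [ 0.4484188  -0.21986338  0.03882839] ((449.11407470703125, -219.95919799804688), (13.38184642791748, 38.225772857666016), 75.01219177246094)
flat deg 27.436121
```

View pics/o5.png

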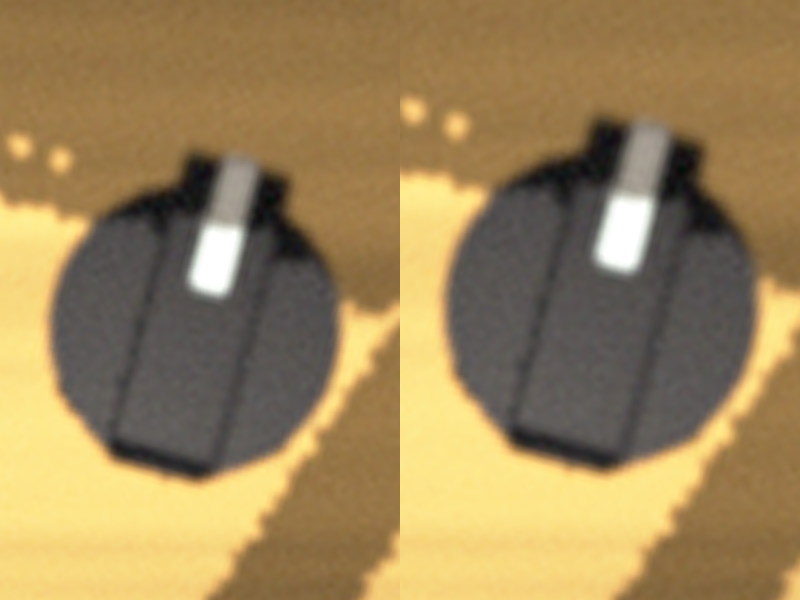

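The knob is upright at about (0.449, -0.220), with its x axis at -15° and the white line towards +x (left panel (215,260)). Grasping it now.

Run:
```python
from h import *
print(get_obs()['tool_pos'],delta(.4491,-.22,.046,75))
```

```text
[ 0.48057252 -0.22708482  0.15373668] [3.241, -0.107, 10.769, -0.0, 0.002, 0.006]
```

Request:
apply_moves:
  targets:
    - [6,3.2,-0.1,0,0,0,0]
    - [6,3.2,-0.1,4,0,0,0]
    - [6,3.2,-0.1,7,0,0,0]
    - [6,3.2,-0.1,9,0,0,0]
    - [6,3.2,-0.1,10.7,0,0,0]
    - [6,3.2,-0.1,10.7,0,0,0]
    - [6,3.2,-0.1,10.7,0,0,0]

```text
clock: 12.55
tool_pos: [0.4491, -0.2202, 0.0464]
tcp_rot: [[-0.967, 0.254, 0.001], [0.254, 0.967, -0.0], [-0.001, -0.0, -1.0]]
force: [-0.3, 0.0, 0.3]
width: 0.688
finger_force: 0.0
```

Request:
apply_moves:
  targets:
    - [0.5,0,0,0,0,0,0]
    - [0.5,0,0,0,0,0,0]
    - [0.5,0,0,0,0,0,0]
    - [0.5,0,0,0,0,0,0]
    - [0.5,0,0,0,0,0,0]
    - [0.5,0,0,0,0,0,0]
    - [0.5,0,0,0,0,0,0]
    - [0.5,0,0,0,0,0,0]
    - [0.5,0,0,0,0,0,0]
  squeeze: 40

```text
clock: 13.45
tool_pos: [0.4483, -0.2205, 0.0455]
tcp_rot: [[-0.967, 0.255, -0.0], [0.255, 0.967, 0.0], [0.0, 0.0, -1.0]]
force: [-0.8, -0.0, 0.0]
width: 0.155
finger_force: 40.0
```

Request:
apply_moves:
  targets:
    - [0.5,0,0,-4,0,0,0]
    - [0.5,0,0,-9,0,0,0]
    - [0.5,0,0,-11,0,0,0]

```text
clock: 13.75
tool_pos: [0.4501, -0.2218, 0.16]
tcp_rot: [[-0.967, 0.255, 0.005], [0.255, 0.967, -0.003], [-0.006, -0.002, -1.0]]
force: [1.4, -1.1, -0.9]
width: 0.157
finger_force: 40.0
```

Run:
```python
from h import *
o=get_obs();print(o['tool_pos'],o['finger_force'],delta(.5517,.012,.15,68,(.4483,-.2205,.1555,75.25)))
```

```text
[ 0.45014952 -0.22180541  0.16002146] 39.99383747577667 [-4.08, 25.116, 0.55, 0.0, 0.0, 0.127]
```

Request:
apply_moves:
  targets:
    - [0.5,-4.1,25.1,0.5,0,0,0.127]
    - [0.5,-4.1,25.1,0.5,0,0,0.127]
    - [0.5,-4.1,25.1,0.5,0,0,0.127]
    - [0.5,-4.1,25.1,0.5,0,0,0.127]
    - [0.5,-4.1,25.1,0.5,0,0,0.127]
    - [0.5,-4.1,25.1,0.5,0,0,0.127]
    - [0.5,-4.1,25.1,0.5,0,0,0.127]
    - [0.5,-4.1,25.1,0.5,0,0,0.127]
    - [0.5,-4.1,25.1,0.5,0,0,0.127]

```text
clock: 14.65
tool_pos: [0.5514, 0.0102, 0.1504]
tcp_rot: [[-0.926, 0.377, -0.001], [0.377, 0.926, -0.0], [0.0, -0.001, -1.0]]
force: [0.3, 0.5, -0.2]
width: 0.159
finger_force: 40.0
```

Run:
```python
from h import *
o=get_obs();print(o['tool_pos'],o['force'],o['finger_force'],delta(.5517,.012,.125,68)); p,d,c=cloud('wrist')
save(cv2.resize(p[100:300,130:430],(780,520),interpolation=cv2.INTER_CUBIC),'w6.png')
```

```text
[0.55142099 0.01023972 0.15037465] [ 0.33614522  0.47542866 -0.21126053] 39.993740916252136 [0.04, 0.175, 2.537, -0.001, -0.0, -0.003]
```

View pics/w6.png

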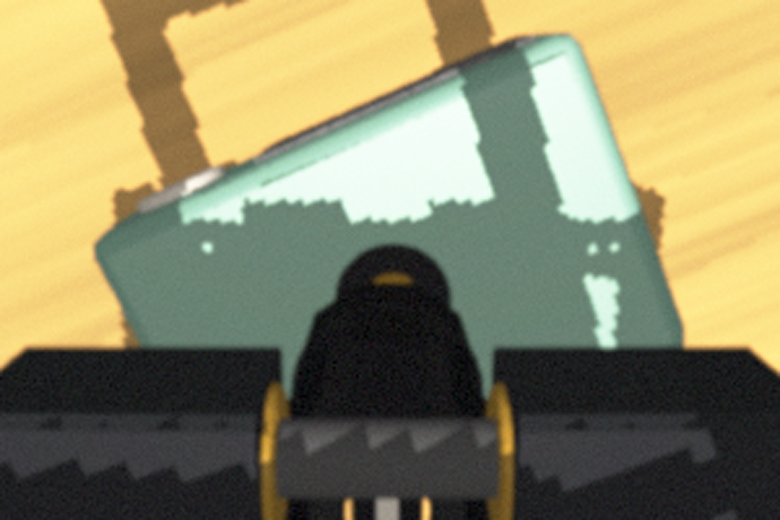

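The knob sits over the spindle, with the disc at (394,285) and the knob centreline at about 392. Descending slowly and watching the force.

Request:
apply_moves:
  targets:
    - [0.5,0,0.1,1.5,0,0,0]
    - [0.5,0,0.1,2.5,0,0,0]
    - [0.5,0,0.1,2.8,0,0,0]
    - [0.5,0,0.1,3,0,0,0]
    - [0.5,0,0.1,3,0,0,0]

```text
clock: 15.2
tool_pos: [0.5521, 0.0126, 0.12]
tcp_rot: [[-0.927, 0.375, -0.001], [0.375, 0.927, 0.0], [0.001, -0.0, -1.0]]
force: [-0.7, 0.0, -0.2]
width: 0.16
finger_force: 40.0
```

Request:
apply_moves:
  targets:
    - [0.5,0,0,0.2,0,0,0]
    - [0.5,0,0,0.4,0,0,0]
    - [0.5,0,0,0.4,0,0,0]

```text
clock: 15.5
tool_pos: [0.5522, 0.0127, 0.1164]
tcp_rot: [[-0.927, 0.375, -0.0], [0.375, 0.927, 0.0], [0.0, -0.0, -1.0]]
force: [0.7, -0.3, -1.4]
width: 0.156
finger_force: 40.0
```

Request:
apply_moves:
  targets:
    - [0.5,0,0,0.2,0,0,0]
    - [0.5,0,0,0.4,0,0,0]
    - [0.5,0,0,0.4,0,0,0]

```text
clock: 15.8
tool_pos: [0.5521, 0.0127, 0.1122]
tcp_rot: [[-0.927, 0.375, -0.001], [0.375, 0.927, 0.0], [0.001, -0.0, -1.0]]
force: [0.1, 0.3, -0.4]
width: 0.154
finger_force: 40.0
```

Request:
apply_moves:
  targets:
    - [0.5,0,0,0.2,0,0,0]
    - [0.5,0,0,0.4,0,0,0]
    - [0.5,0,0,0.5,0,0,0]
    - [0.5,0,0,0.5,0,0,0]

```text
clock: 16.2
tool_pos: [0.5521, 0.0126, 0.1073]
tcp_rot: [[-0.927, 0.375, -0.0], [0.375, 0.927, 0.0], [0.0, -0.0, -1.0]]
force: [0.2, -0.3, -0.8]
width: 0.155
finger_force: 40.0
```

Request:
apply_moves:
  targets:
    - [0.5,0,0,0.1,0,0,0]
    - [0.5,0,0,0.25,0,0,0]
    - [0.5,0,0,0.25,0,0,0]
    - [0.5,0,0,0.25,0,0,0]

```text
clock: 16.6
tool_pos: [0.5525, 0.0126, 0.1054]
tcp_rot: [[-0.927, 0.375, 0.0], [0.375, 0.927, -0.0], [-0.0, 0.0, -1.0]]
force: [-1.7, 1.1, 2.1]
width: 0.157
finger_force: 40.0
```

Request:
apply_moves:
  targets:
    - [0.5,0,0,0.1,0,0,0]
    - [0.5,0,0,0.2,0,0,0]
    - [0.5,0,0,0.3,0,0,0]
    - [0.5,0,0,0.3,0,0,0]
    - [0.5,0,0,0.3,0,0,0]

```text
clock: 17.1
tool_pos: [0.5525, 0.0126, 0.1025]
tcp_rot: [[-0.927, 0.375, 0.0], [0.375, 0.927, -0.0], [-0.0, 0.0, -1.0]]
force: [-3.2, 0.6, 6.1]
width: 0.153
finger_force: 40.0
```

Request:
apply_moves:
  targets:
    - [0.5,0,0,0.1,0,0,0]
    - [0.5,0,0,0.2,0,0,0]
    - [0.5,0,0,0.2,0,0,0]
    - [0.5,0,0,0.2,0,0,0]

```text
clock: 17.5
tool_pos: [0.5526, 0.0126, 0.1013]
tcp_rot: [[-0.927, 0.375, 0.0], [0.375, 0.927, -0.0], [-0.0, 0.0, -1.0]]
force: [-4.7, 0.7, 11.4]
width: 0.155
finger_force: 40.0
```

Request:
apply_moves:
  targets:
    - [0.5,0,0,0.1,0,0,0]
    - [0.5,0,0,0.1,0,0,0]
    - [0.5,0,0,0.1,0,0,0]

```text
clock: 17.8
tool_pos: [0.5528, 0.0126, 0.1011]
tcp_rot: [[-0.927, 0.375, 0.001], [0.375, 0.927, -0.0], [-0.001, -0.0, -1.0]]
force: [-7.0, 1.0, 16.8]
width: 0.158
finger_force: 40.0
```

Request:
apply_moves:
  targets:
    - [0.5,0,0,0,0,0,0]
    - [0.5,0,0,0,0,0,0]
    - [0.5,0,0,0,0,0,0]
    - [0.5,0,0,0,0,0,0]
    - [0.5,0,0,0,0,0,0]
    - [0.5,0,0,0,0,0,0]
    - [0.5,0,0,0,0,0,0]
    - [0.5,0,0,0,0,0,0]

```text
clock: 18.6
tool_pos: [0.5527, 0.0126, 0.1011]
tcp_rot: [[-0.927, 0.375, 0.001], [0.375, 0.927, -0.0], [-0.001, 0.0, -1.0]]
force: [-7.5, 0.6, 17.5]
width: 0.155
finger_force: 40.0
```

Run:
```python
from h import *
p,d,c=cloud('wrist'); o=get_obs(); print(o['tool_pos'],o['force'],o['finger_force'],o['wrist_torque'])
V,U=np.mgrid[100:300,130:430]; W=px2w(c,d,U,V)
k=W[(np.hypot(W[:,0]-.55,W[:,1]-.012)<.024)&(W[:,2]>.06)&(W[:,2]<.085)]; print(len(k),np.percentile(k[:,2],[5,25,50,75,95]).round(4))
r=W[(abs(W[:,0]-.54)<.03)&(abs(W[:,1]-.012)<.06)&(W[:,2]<.06)&(W[:,2]>.05)]; print('radio top',np.median(r[:,2]))
save(cv2.resize(p[100:300,130:430],(780,520),interpolation=cv2.INTER_CUBIC),'w7.png')
```

```text
[0.55275581 0.0126     0.10113897] [-6.21352452  0.43481745 16.79977686] 39.997825026512146 [ 0.1138678   1.38064401 -0.01596405]
1187 [0.0621 0.0707 0.0745 0.0775 0.0836]
radio top 0.056147789680120394
```

View pics/w7.png

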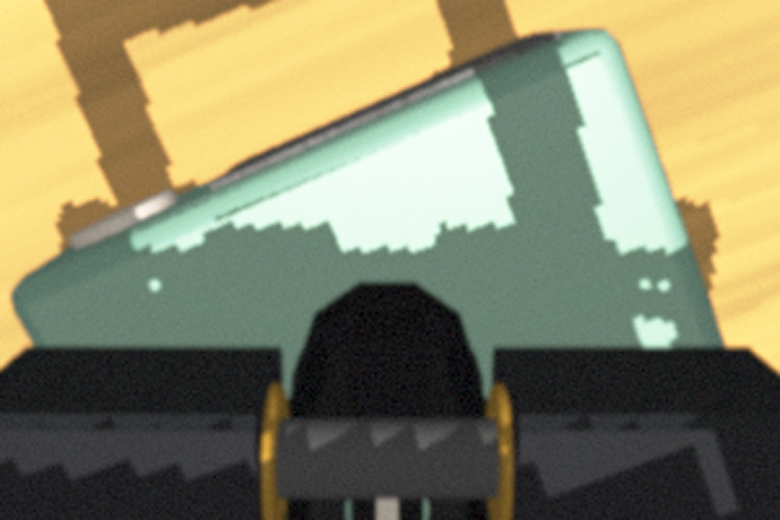

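The knob covers the spindle, sits on the radio's top at about (390,350), and holds steady against the hard stop at 17 N.

```bash
python3 -c "
from rig import job_done; print(job_done())"
```

```text
the job is handed in; nothing more can be done
None
```

Job handed in at about 19 s: both broken pieces are in the bin, and the new knob is lined up with the spindle's flat, pushed home and held against the bottom stop at about 17 N, gripper still on; the mirror, compact, jar and comb were not touched.

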